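# Zero the tile thickness gauge

### The arm

A 7-joint arm with a two-finger parallel gripper is mounted at the origin on the work surface. World frame = base frame: x ahead of the robot, y to its left, z up, the work surface at z = 0. Lengths are in m, angles in degrees, forces in N, time in s.
With the tool pointing down it reaches from about 0.4 to 0.9 m from the base axis. Payload 5.6 kg.
Tool frame: the origin (TCP) lies on the centre line of the jaws, within the pads' length; the fingertips stand 19 mm ahead of it and the grasp point (between the pads) is the TCP; z points along the fingers, y is the line along which they close (so a half turn about z gives the same grasp; the last joint's range is limited). The gripper opens to 92 mm and grips with 3 to 60 N. Pads are 20 mm wide; open, the fingers measure 128 mm over their backs; the gripper's body (75 mm by 189 mm) begins 69 mm behind the grasp point.
Start: joints at [61.65, 26.786, -0.665, 91.828, 0.344, 61.387, -3.226], TCP at [0.284, -0.585, 0.234] pointing down, gripper open.
Joint ranges: [-144.91, 144.91], [-17.63, 115.5], [-89.93, 88.59], [15.96, 139.68], [-74.01, 254.01], [8.47, 105.57], [-167.45, 167.45]. Speed limits (degrees/s): [147.25, 147.25, 180, 180, 180, 180, 180].

### API

Orientations are given as a 3x3 rotation matrix whose columns are the frame's x, y, z axes.
In Python, from bench import read_state, cams, job gives the robot as it stands.
- The arm moves only by the tool servo_tool, never from a script. Its argument "motion" is a list of rows, each an object with "dr": the turn, a rotation vector about the tool's x, y, z in degrees, a list of three; "slide": the shift along the tool's x, y, z in m, a list of three; "fingers": the opening, from 0 (shut) to 1 (fully open). In form: [{"dr": [ax, ay, az], "slide": [x, y, z], "fingers": fingers}, ...]. A call has 1 to 5 rows; each row is the pose to reach, as a shift and turn from the pose commanded when the call began, along the tool's axes at that moment; what a row does not reach only later rows make up. A row lasts 1/12 s, in which the tool goes at most 41.7 mm and 7.16 degrees, less where a joint would pass 70% of its speed; a pose out of reach is approached as far as the arm can. A call with a gripper value outside its range is refused whole. The fingers move at their own pace and stop on an object; "newtons" is the grip in N (left out, the last holds). Time passes only in rows, so rows that repeat a pose let the fingers close. It gives the time, the measured TCP pose, the force, the opening and the grip force at its end, in the units of the state.
- read_state(): the state, without advancing time (a new reading comes with each control period).
- cams.grab_frame(name): name is "scene" or "top" or "wrist"; returns a dict with "pixels" (480x640x3 uint8, red, green, blue), "vfov" (degrees; the focal length in pixels is half the picture's height over the tangent of half this angle, whatever the lens; pixels are square), "cx", "cy" (the principal point, pixels), "D" ([k1, k2, p1, p2, k3] as OpenCV has them; the pictures are not rectified), "xyz" and "orientation" of the camera in the world; the wrist camera has in their place "tool_from_camera" (4x4, takes a point from camera to tool coordinates, whose origin is the TCP and whose axes are the flange's). Camera axes: x right, y up, looking along -z (the intrinsics and any distortion apply to the point x, -y, -z); pixel columns grow to the right and rows downward; lengths in m; the calibration is good to about 2 mm. A picture is of the moment at which its call begins: read the wrist's pose just before it. There is no depth.
- job.job_done(): hands the job in; it is judged then, once.
The state is a dict: "time": time; "qpos": joint angles; "dq": joint speeds; "joint_efforts": joint torques, N m; "tcp_pos": TCP position; "orientation": TCP orientation; "force": force on the tool from outside, world axes, zero at the start; "torque": the same for the moment, N m; "opening": opening from 0.0 (shut) to 1.0 (fully open); "grasp_force": force on a finger pad.
Only numpy, scipy, OpenCV 4.12 (cv2) and the standard library are available. Lean on these libraries where they do the work, as an engineer would, in place of code of your own. Each camera call takes 0.05 s, during which the arm holds its last target. There are 200 camera calls.

### The job

Set the bench thickness gauge to zero before the tiles are measured: first press its side lever all the way down to the stop and let it spring fully back up, and only then turn the dial's round rim until the middle of the broad black zero mark lies under the tip of the needle. Let go, and leave the pots, tile and tools around it where they are.

Things in the scene. Friction and masses are not known exactly. Their poses are not given: they have to be found in the camera images.
- gauge: grey bench thickness gauge bolted down: base 160 x 110 x 18 mm, column at its rear, round head (76 mm across, top edge 160 mm high, bezel up to 170 mm) whose face leans 32 degrees towards its front. Origin: centre of the base's underside; x to its rear, y to the left as seen from its front, z up. The lever is on its right (-y) side.
- dial_centre (a point): centre of the dial on its turning axis, level with the top of the bezel: a knurled aluminium rim, 60 mm outside diameter, 20 mm proud of the flat 76 mm head face. Rim and white dial plate turn together, stiffly; grip anywhere across the rim. z: the dial's axis, outward from the face, 32 degrees from vertical; x: from the centre towards the zero mark (turns with the bezel).
- zero_mark (a point): middle of the zero mark, a black block 7 x 5 mm on the white dial plate (the other graduations are thin lines), 21 mm from the dial's axis; turns with the bezel. Axes as dial_centre.
- needle_tip (a point): tip of the black needle, 1.8 mm wide, 21 mm from the dial's axis, at the same depth as zero_mark; the needle has no tail. It does not turn with the bezel; it sweeps counter-clockwise by up to 1.2 rad while the lever is down and returns with it.
- bezel (a joint): angle of the bezel, rad, counter-clockwise positive as seen facing the dial; 0 when the zero mark is at the uphill (rear, 12 o'clock) side; stops at -3 and 3.
- lever (a joint): angle of the sprung side lever, rad: 0 at rest (raised), 0.5 fully down at its stop.
- lever_pad (a point): middle of the top of the round black thumb pad (32 mm across, 8 mm thick) at the end of the lever, which sticks out of the gauge's right (-y) side, 95 mm from its hinge. At rest the pad is about 126 mm above the table; at the stop 47 mm lower. It takes 3 to 6 N to press.
- mug: bystander: terracotta mug, 72 mm across, 85 mm high; origin under its centre
- glaze_cup: bystander: small white cup, 48 mm across, 34 mm high; origin under its centre
- tile: bystander: terracotta tile 75 x 75 x 9 mm lying flat; origin under its centre
- slat: bystander: wooden slat 380 x 36 x 9 mm lying along x; origin under its centre
- bowl: bystander: terracotta bowl, 124 mm across, 48 mm high; origin under its centre
- brush_jar: bystander: terracotta jar, 86 mm across, 100 mm high, with brushes up to 215 mm high; origin under its centre
- brush: bystander: paint brush 190 mm long lying along x; origin under its middle
There are look-alikes about, which are no part of the job. What is shaped like the gauge but turquoise is not meant.

How it is judged:
By the outcome, as a careful person would: the job done as asked, in the order asked, and still so for the second after the job is handed in, with the robot touching nothing.
It also fails if it takes over 54 s, if anything falls off the work surface, if the arm or the gripper's body presses on something with over 40 N, if the wrist force passes 120 N, or if a joint passes its speed limit or range.

## Working session

There is one attempt and no reset: what is moved stays moved. The work goes in short steps, Python scripts to look and compute and a tool call to move; the robot and the scene stay as the last step left them, time stands still between calls to the robot, and variables do not carry over. Pictures are saved under pics/ and viewed, at most 10 in all, crops included, and the job is handed in when it is done.

Besides the shell and the picture viewer there is one more tool, called after ">>>" as name([rows], argument=value, ...), one row to a line, values as JSON. servo_tool: Moves the arm, as the interface text tells. Its arguments: {"type":"object","properties":{"motion":{"type":"array"},"newtons":{"type":"number"}},"required":["motion"]}

```bash
ls; mkdir -p pics; cat > h.py <<'E'
import numpy as np, cv2
from bench import read_state, cams, job
def K(f):
    fl=240/np.tan(np.radians(f["vfov"])/2)
    return np.array([[fl,0,f["cx"]],[0,fl,f["cy"]],[0,0,1]]),np.array(f["D"],float)
def pose(f,s=None):
    if "tool_from_camera" in f:
        T=np.eye(4);T[:3,:3]=s["orientation"];T[:3,3]=s["tcp_pos"]
        return T@np.array(f["tool_from_camera"])
    T=np.eye(4);T[:3,:3]=f["orientation"];T[:3,3]=f["xyz"];return T
def rays(f,px,s=None):
    k,D=K(f);T=pose(f,s)
    u=cv2.undistortPoints(np.array(px,float).reshape(-1,1,2),k,D).reshape(-1,2)
    d=np.c_[u[:,0],-u[:,1],-np.ones(len(u))]@T[:3,:3].T
    return T[:3,3],d
def onplane(f,px,p0,n=(0,0,1),s=None):
    o,d=rays(f,px,s);n=np.array(n,float)
    t=((np.array(p0)-o)@n)/(d@n);return o+d*t[:,None]
def proj(f,P,s=None):
    k,D=K(f);T=np.linalg.inv(pose(f,s));P=np.array(P,float).reshape(-1,3)
    c=P@T[:3,:3].T+T[:3,3];c=c*[1,-1,-1]
    return cv2.projectPoints(c,np.zeros(3),np.zeros(3),k,D)[0].reshape(-1,2)
def save(n,im): cv2.imwrite("pics/"+n,cv2.cvtColor(im,cv2.COLOR_RGB2BGR))
E
python3 - <<'E'
from h import *
s=read_state();print(s)
for n in ["scene","top","wrist"]:
    f=cams.grab_frame(n);save(n+"0.png",f["pixels"]);print({k:v for k,v in f.items() if k!="pixels"})
E
```

```text
pics
{'time': 0.0, 'qpos': array([61.65072772, 26.83643688, -0.66568348, 91.88066652,  0.34333506,
       61.38476605, -3.2254745 ]), 'dq': array([-0.04042537, -0.10194395,  0.06954767, -0.03090741, -0.01379962,
       -0.06417096, -0.00084766]), 'joint_efforts': array([ 2.81070834e-04, -5.20582402e+01, -1.23039327e-02, -2.43753397e+01,
       -5.65904751e-02,  1.73778331e-02,  1.63398859e-04]), 'tcp_pos': array([ 0.28348662, -0.58432082,  0.2326372 ]), 'orientation': array([[ 8.99689200e-01,  4.36530191e-01, -8.57117597e-04],
       [ 4.36531019e-01, -8.99687926e-01,  1.51799850e-03],
       [-1.08486178e-04, -1.73988527e-03, -9.99998481e-01]]), 'force': array([ 0.54666144,  0.32305814, -0.51196473]), 'torque': array([-0.0189278 , -0.03298516,  0.03951587]), 'grasp_force': 0.0, 'opening': 1.0016399469678527}
{'vfov': 50.31827022412779, 'cx': 315.99825572702355, 'cy': 249.7016549874242, 'D': array([-0.0298397,  0.       ,  0.       ,  0.       ,  0.       ]), 'xyz': array([1.01749875, 0.63341046, 0.81380683]), 'orientation': array([[-0.7942957 , -0.40295176,  0.45466934],
       [ 0.
[... 270 characters left out ...]
38,  1.48992656]), 'orientation': array([[ 0.0179948 ,  0.9821931 , -0.18701043],
       [-0.99971948,  0.02055597,  0.01176502],
       [ 0.0153997 ,  0.18674626,  0.98228747]])}
{'vfov': 58.01009813442661, 'cx': 317.91853455823684, 'cy': 237.96940760780288, 'D': array([-0.06806235,  0.        ,  0.        ,  0.        ,  0.        ]), 'tool_from_camera': array([[-8.57810436e-04,  9.57902012e-01,  2.87094061e-01,
         8.10452242e-02],
       [ 9.99999517e-01,  6.83805598e-04,  7.06358266e-04,
        -1.18349202e-03],
       [ 4.80305478e-04,  2.87094528e-01, -9.57902136e-01,
        -1.52479040e-01],
       [ 0.00000000e+00,  0.00000000e+00,  0.00000000e+00,
         1.00000000e+00]])}
```

View pics/scene0.png

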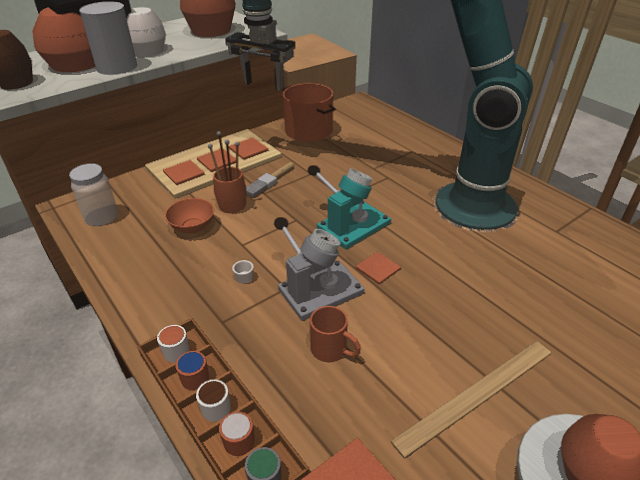

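View pics/top0.png

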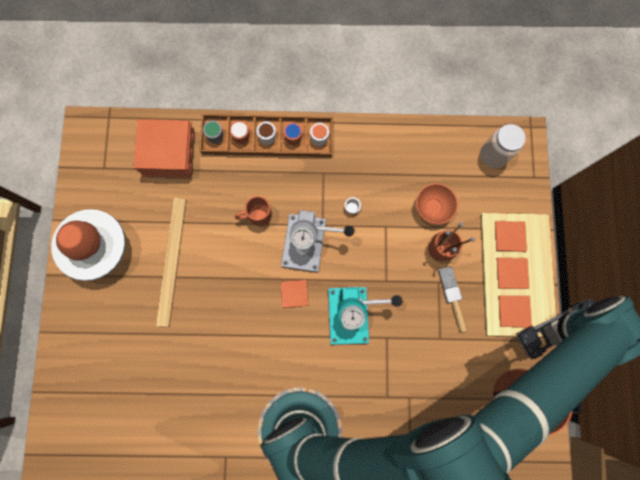

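The scene view shows the grey gauge at about (320,270) and a turquoise look-alike at (355,205). In the top view the grey one is at (303,240) and the turquoise one at (349,315). The grey one fits the description. Its column is to the rear (+x) and its lever is at right (-y), with the pad at (349,231). I'll confirm in a crop and measure.

```bash
python3 - <<'E'
from h import *
f=cams.grab_frame("top");g=cams.grab_frame("scene")
a=cv2.resize(f["pixels"][200:280,270:370],(800,600)[:2] and (640,512),interpolation=cv2.INTER_CUBIC)
b=g["pixels"]
save("crop1.png",a)
# black pad in top & scene
def blob(im,x0,x1,y0,y1,mx=60):
    m=(im[y0:y1,x0:x1].max(2)<mx).astype(np.uint8)
    n,l,st,c=cv2.connectedComponentsWithStats(m)
    return [(c[i]+[x0,y0],st[i]) for i in range(1,n) if st[i,4]>25]
print(blob(f["pixels"],335,362,218,245));print(blob(b,265,295,205,240))
pt=blob(f["pixels"],335,362,218,245);ps=blob(b,265,295,205,240)
if pt and ps:
    p=max(pt,key=lambda q:q[1][4])[0];q=max(ps,key=lambda q:q[1][4])[0]
    o1,d1=rays(f,[p]);o2,d2=rays(g,[q])
    A=np.c_[d1[0],-d2[0]];t=np.linalg.lstsq(A,o2-o1,rcond=None)[0]
    print(o1+d1[0]*t[0],o2+d2[0]*t[1], onplane(f,[p],[0,0,.122]))
# base contour in top: grey = low saturation vs wood
hsv=cv2.cvtColor(f["pixels"],cv2.COLOR_RGB2HSV)
m=((hsv[...,1]<60)).astype(np.uint8);w=np.zeros_like(m);w[205:278,278:330]=1
c=max(cv2.findContours(m*w,0,2)[0],key=cv2.contourArea)
print(cv2.approxPolyDP(c,3,True).reshape(-1,2).tolist())
r=cv2.minAreaRect(c);bx=cv2.boxPoints(r);print(bx, onplane(f,bx,[0,0,.018]), onplane(f,[r[0]],[0,0,.018]))
E
```

```text
[(array([348.56363636, 230.32727273]), array([10,  9,  8,  8, 55], dtype=int32))]
[(array([280.46902655, 222.71681416]), array([ 10,  13,  13,  11, 113], dtype=int32))]
[ 0.54403484 -0.12318979  0.12448796] [ 0.54484862 -0.12390701  0.12471802] [[ 0.54456421 -0.1233872   0.122     ]]
[[290, 214], [281, 265], [317, 271], [323, 231], [329, 227], [325, 226], [325, 219], [316, 218], [313, 212], [301, 210], [297, 215]]
[[280.63004 266.4046 ]
 [289.58957 208.1676 ]
 [331.3699  214.59534]
 [322.41037 272.83234]] [[ 0.45518917  0.06565223  0.018     ]
 [ 0.63033226  0.04435852  0.018     ]
 [ 0.61338392 -0.0802273   0.018     ]
 [ 0.43879686 -0.05624554  0.018     ]] [[ 0.53345884 -0.00652283  0.018     ]]
```

View pics/crop1.png

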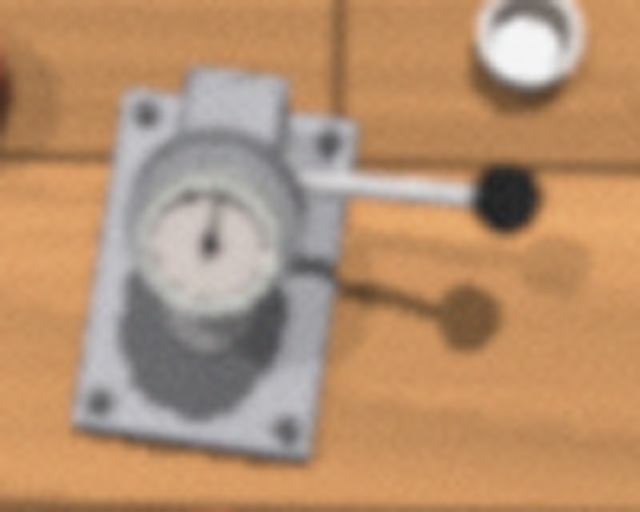

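The crop confirms it: a grey base with its corners at crop px (125,90), (355,122), (310,460) and (75,430), a white dial centred at (210,240), and a black pad at (507,197). Next I'll work out the gauge yaw while starting the approach.

>>> servo_tool([
  {"dr":[0,0,-4],"slide":[0.01,-0.008,-0.035],"fingers":0},
  {"dr":[0,0,-20],"slide":[0.16,-0.11,-0.06],"fingers":0},
  {"dr":[0,0,-20],"slide":[0.16,-0.11,-0.06],"fingers":0},
  {"dr":[0,0,-20],"slide":[0.16,-0.11,-0.06],"fingers":0},
  {"dr":[0,0,-20],"slide":[0.16,-0.11,-0.06],"fingers":0},
], newtons=20)

```text
time: 0.67
tcp_pos: [0.372, -0.4284, 0.2917]
orientation: [[0.696, 0.718, 0.0], [0.718, -0.696, -0.0], [0.0, 0.0, -1.0]]
force: [0.7, 0.1, 0.1]
opening: 0.665
grasp_force: 0.0
```

```bash
cat >> h.py <<'E'
from scipy.spatial.transform import Rotation as R
def delta(p,M,s=None):
    s=s or read_state();C=np.array(s["orientation"])
    return R.from_matrix(C.T@M).as_rotvec(degrees=True).round(1),(C.T@(np.array(p)-s["tcp_pos"])).round(4)
def down(yaw): # tool y at azimuth yaw, z down
    y=np.array([np.cos(yaw),np.sin(yaw),0]);z=np.array([0,0,-1.]);return np.c_[np.cross(y,z),y,z]
E
python3 - <<'E'
from h import *
f=cams.grab_frame("top")
c=np.array([(125,90),(355,122),(310,460),(75,430)])/6.4+[270,200]-0.4
P=onplane(f,c,[0,0,.018]);print(P,P.mean(0))
e=[P[0]-P[3],P[1]-P[2]];print([np.degrees(np.arctan2(v[1],v[0])) for v in e],[np.linalg.norm(v) for v in e])
e=[P[0]-P[1],P[3]-P[2]];print([np.degrees(np.arctan2(v[1],v[0]))-90 for v in e],[np.linalg.norm(v) for v in e])
print(delta([.545,-.1235,.26],down(np.radians(-9))))
s=read_state();print(s["tcp_pos"],s["time"],s["qpos"])
E
```

```text
[[ 0.61350033  0.04526111  0.018     ]
 [ 0.6005761  -0.06167456  0.018     ]
 [ 0.44251281 -0.04346593  0.018     ]
 [ 0.4541065   0.0636162   0.018     ]] [0.52767393 0.00093421 0.018     ]
[np.float64(-6.568994044891861), np.float64(-6.571411598428833)] [np.float64(0.16044719238710148), np.float64(0.15910863713160356)]
[np.float64(-6.891334322754133), np.float64(-6.1792959756042904)] [np.float64(0.10771384944853896), np.float64(0.10770792267565396)]
(array([  0.1,  -0.3, -34.5]), array([ 0.3297, -0.0834,  0.0349]))
[ 0.37853797 -0.42021592  0.29315298] 0.7167 [52.41196368 15.93696199 -9.30547038 99.65203143  2.47246238 64.58224338
 -1.07704072]
```

>>> servo_tool([
  {"dr":[0,0,-20],"slide":[0.18,-0.046,0],"fingers":0},
  {"dr":[0,0,-20],"slide":[0.18,-0.046,0],"fingers":0},
  {"dr":[0,0,-20],"slide":[0.18,-0.046,0],"fingers":0},
  {"dr":[0,0,-20],"slide":[0.18,-0.046,0],"fingers":0},
  {"dr":[0,0,-20],"slide":[0.18,-0.046,0],"fingers":0},
])

```text
time: 1.13
tcp_pos: [0.4663, -0.2634, 0.2917]
orientation: [[0.403, 0.915, 0.002], [0.915, -0.403, 0.002], [0.002, 0.001, -1.0]]
force: [0.5, 0.2, 0.1]
opening: 0.253
grasp_force: 0.0
```

```bash
python3 - <<'E'
from h import *
print(delta([.5445,-.1235,.2],down(np.radians(-6.6))))
E
```

```text
(array([  0.1,  -0.1, -17.1]), array([0.1594, 0.0151, 0.092 ]))
```

>>> servo_tool([
  {"dr":[0.1,-0.1,-7],"slide":[0.04,0.004,0.01],"fingers":0},
  {"dr":[0.1,-0.1,-17],"slide":[0.16,0.015,0.06],"fingers":0},
  {"dr":[0.1,-0.1,-17],"slide":[0.16,0.015,0.06],"fingers":0},
  {"dr":[0.1,-0.1,-17],"slide":[0.16,0.015,0.06],"fingers":0},
  {"dr":[0.1,-0.1,-17],"slide":[0.16,0.015,0.08],"fingers":0},
])

```text
time: 1.55
tcp_pos: [0.5466, -0.1215, 0.212]
orientation: [[0.115, 0.993, 0.003], [0.993, -0.115, 0.002], [0.002, 0.003, -1.0]]
force: [0.4, 0.2, -0.2]
opening: 0.003
grasp_force: 0.0
```

```bash
python3 - <<'E'
from h import *
s=read_state();f=cams.grab_frame("wrist");save("w1.png",f["pixels"])
print(delta([.5445,-.1235,.145],down(np.radians(-6.6)),s),s["tcp_pos"],s["opening"],s["force"])
print(proj(f,[[.5445,-.1235,.1245]],s))
m=(f["pixels"].max(2)<55).astype(np.uint8)
n,l,st,c=cv2.connectedComponentsWithStats(m);print([(c[i],st[i]) for i in range(1,n) if st[i,4]>300])
E
```

```text
(array([ 0.1, -0.1,  0. ]), array([-0.0024, -0.002 ,  0.067 ])) [ 0.54658048 -0.12145915  0.21202121] 0.002789588782575711 [ 0.40195201  0.21797395 -0.18295652]
[[316.15275141 258.9173341 ]]
[(array([314.76583176, 330.69494329]), array([ 288,  234,   47,  195, 4232], dtype=int32)), (array([211.60925649, 422.53440735]), array([    0,   364,   301,   116, 18063], dtype=int32)), (array([418.90872324, 416.83690119]), array([  335,   364,   305,   116, 14341], dtype=int32)), (array([ 73.40613383, 458.52973978]), array([  53,  445,   42,   31, 1076], dtype=int32))]
```

View pics/w1.png

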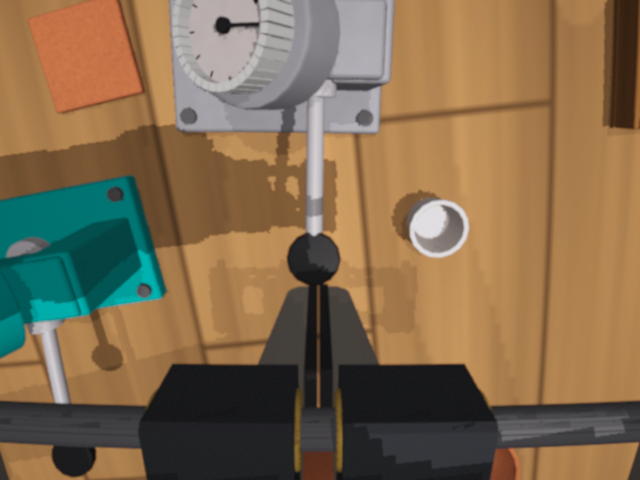

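The wrist view shows the pad at (314,258), matching the projection (316,259). The dial is at (222,25) with the needle pointing right. Now I'll press the lever.

>>> servo_tool([
  {"dr":[0,0,0],"slide":[-0.002,-0.002,0.04],"fingers":0},
  {"dr":[0,0,0],"slide":[-0.002,-0.002,0.065],"fingers":0},
  {"dr":[0,0,0],"slide":[-0.002,-0.002,0.08],"fingers":0},
  {"dr":[0,0,0],"slide":[-0.002,-0.002,0.095],"fingers":0},
  {"dr":[0,0,0],"slide":[-0.002,-0.002,0.105],"fingers":0},
])

```text
time: 2.02
tcp_pos: [0.5395, -0.1328, 0.1056]
orientation: [[0.126, 0.992, -0.004], [0.992, -0.126, -0.002], [-0.003, -0.004, -1.0]]
force: [-2.2, -0.0, 5.8]
opening: 0.002
grasp_force: 2.8
```

>>> servo_tool([
  {"dr":[0,0,0],"slide":[0,0,0.005],"fingers":0},
  {"dr":[0,0,0],"slide":[0,0,0.008],"fingers":0},
  {"dr":[0,0,0],"slide":[0,0,0.01],"fingers":0},
  {"dr":[0,0,0],"slide":[0,0,0.01],"fingers":0},
])

```text
time: 2.35
tcp_pos: [0.5398, -0.1317, 0.0984]
orientation: [[0.125, 0.992, -0.004], [0.992, -0.125, -0.003], [-0.003, -0.004, -1.0]]
force: [-7.4, 1.1, 16.4]
opening: 0.004
grasp_force: 8.0
```

>>> servo_tool([
  {"dr":[0,0,0],"slide":[0,0,0.004],"fingers":0},
  {"dr":[0,0,0],"slide":[0,0,0.004],"fingers":0},
  {"dr":[0,0,0],"slide":[0,0,0.004],"fingers":0},
])

```text
time: 2.6
tcp_pos: [0.5401, -0.1315, 0.0971]
orientation: [[0.124, 0.992, -0.003], [0.992, -0.124, -0.004], [-0.004, -0.003, -1.0]]
force: [-14.8, 1.8, 37.1]
opening: 0.003
grasp_force: 17.9
```

At the stop: 37 N with almost no further travel. Lifting off.

>>> servo_tool([
  {"dr":[0,0,0],"slide":[0,0,-0.015],"fingers":0},
  {"dr":[0,0,0],"slide":[0,0,-0.035],"fingers":0},
  {"dr":[0,0,0],"slide":[0,0,-0.055],"fingers":0},
  {"dr":[0,0,0],"slide":[0,0,-0.085],"fingers":0},
  {"dr":[0,0,0],"slide":[0,0,-0.12],"fingers":0.8},
])

```text
time: 3.02
tcp_pos: [0.5398, -0.131, 0.213]
orientation: [[0.124, 0.992, -0.004], [0.992, -0.124, -0.001], [-0.001, -0.004, -1.0]]
force: [0.7, 0.3, -0.5]
opening: 0.054
grasp_force: 0.0
```

```bash
cat >> h.py <<'E'
yw=np.radians(-6.6);G=R.from_euler("z",yw).as_matrix()
n=G@[-np.sin(np.radians(32)),0,np.cos(np.radians(32))]  # dial axis
up=G@[np.cos(np.radians(32)),0,np.sin(np.radians(32))]  # uphill
left=np.cross(n,up)
def grip(phi): # tool y at dial angle phi from uphill, ccw seen facing dial
    y=np.cos(phi)*up+np.sin(phi)*left;z=-n;return np.c_[np.cross(y,z),y,z]
E
python3 - <<'E'
from h import *
s=read_state();f=cams.grab_frame("top");g=cams.grab_frame("scene")
print(s["tcp_pos"],s["force"])
save("sc.png",cv2.resize(g["pixels"][210:320,265:375],(600,600),interpolation=cv2.INTER_CUBIC))
# dial from white plate blob in both views
def white(im,x0,x1,y0,y1,t):
    h=cv2.cvtColor(im,cv2.COLOR_RGB2HSV)[y0:y1,x0:x1]
    m=((h[...,2]>t)&(h[...,1]<50)).astype(np.uint8)
    c=max(cv2.findContours(m,0,2)[0],key=cv2.contourArea);return np.array(cv2.minEnclosingCircle(cv2.convexHull(c))[0])+[x0,y0],cv2.fitEllipse(c),cv2.boundingRect(c)
print(white(f["pixels"],285,320,218,258,175))
p=[270+210/6.4-.4,200+243/6.4-.4]
print("plane estimate", onplane(f,[p],[0,0,.155]),onplane(f,[p],[0,0,.145]))
# model guess: bezel topmost 170 => centre z = .170-.030*sin32
print(.170-.030*np.sin(np.radians(32)))
E
```

```text
[ 0.53980303 -0.13095669  0.21301769] [ 0.67191061  0.33108867 -0.46910138]
(array([292.00515461, 237.80927849]), ((13.119256019592285, 20.957054138183594), (23.929706573486328, 43.18317413330078), 4.373365879058838), (0, 0, 28, 40))
plane estimate [[0.51516602 0.00244564 0.155     ]] [[0.51712613 0.00257518 0.145     ]]
0.15410242207300387
```

View pics/sc.png

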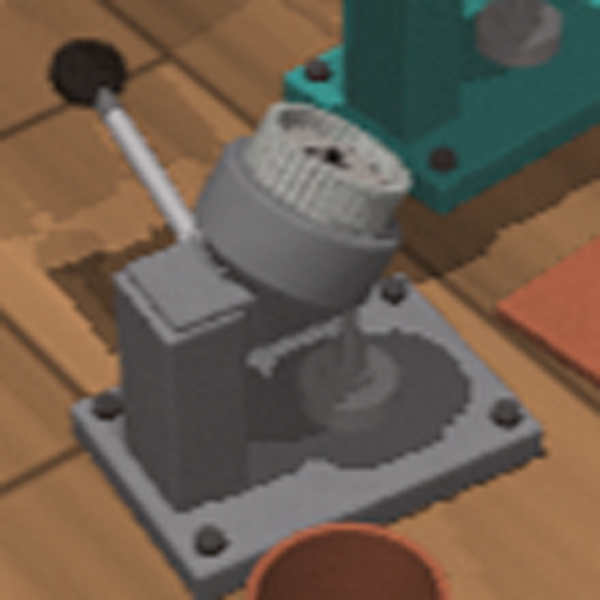

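The lever pad is back at scene (281,223), the same as before the press, so the lever has sprung fully up. Next is a viewing pose along the dial's axis.

```bash
python3 - <<'E'
from h import *
print(n,delta(np.array([.515,.0025,.154])+.1*n,grip(0)))
E
```

```text
[-0.52640737  0.06090741  0.8480481 ] (array([-31.5,   0.3,  -0.5]), array([ 0.1287, -0.0985, -0.0216]))
```

>>> servo_tool([
  {"dr":[-7,0,0],"slide":[0.01,-0.02,-0.035],"fingers":1},
  {"dr":[-14,0,0],"slide":[0.04,-0.04,-0.05],"fingers":1},
  {"dr":[-21,0,0],"slide":[0.07,-0.06,-0.05],"fingers":1},
  {"dr":[-28,0,0],"slide":[0.1,-0.08,-0.04],"fingers":1},
  {"dr":[-31.5,0.3,-0.5],"slide":[0.13,-0.099,-0.022],"fingers":1},
])

```text
time: 3.53
tcp_pos: [0.46, -0.0011, 0.2394]
orientation: [[0.12, 0.858, 0.5], [0.993, -0.1, -0.066], [-0.007, 0.504, -0.864]]
force: [-0.9, -1.3, 0.1]
opening: 0.504
grasp_force: 0.0
```

>>> servo_tool([
  {"dr":[0,0,0],"slide":[0,0,0],"fingers":1},
  {"dr":[0,0,0],"slide":[0,0,0],"fingers":1},
  {"dr":[0,0,0],"slide":[0,0,0],"fingers":1},
])

```text
time: 3.78
tcp_pos: [0.466, -0.0036, 0.2419]
orientation: [[0.123, 0.858, 0.498], [0.992, -0.104, -0.066], [-0.005, 0.503, -0.865]]
force: [0.2, -1.4, -0.5]
opening: 0.723
grasp_force: 0.0
```

```bash
python3 - <<'E'
from h import *
s=read_state();f=cams.grab_frame("wrist");np.savez("w2.npz",im=f["pixels"])
c=proj(f,[[.515,.0025,.154]],s)[0];print(c,s["qpos"],s["tcp_pos"],s["opening"])
x,y=c.round().astype(int);a=f["pixels"][max(y-75,0):y+75,max(x-100,0):x+100]
save("w2.png",cv2.resize(a,(a.shape[1]*4,a.shape[0]*4),interpolation=cv2.INTER_CUBIC));print(max(x-100,0),max(y-75,0))
E
```

```text
[313.73704876 228.2801106 ] [ 29.1829517   -3.25702764 -36.20709692 134.52040352  16.78476185
  19.62333903 -28.88064521] [ 0.46597173 -0.00358915  0.24192963] 0.7226194388227174
214 153
```

View pics/w2.png

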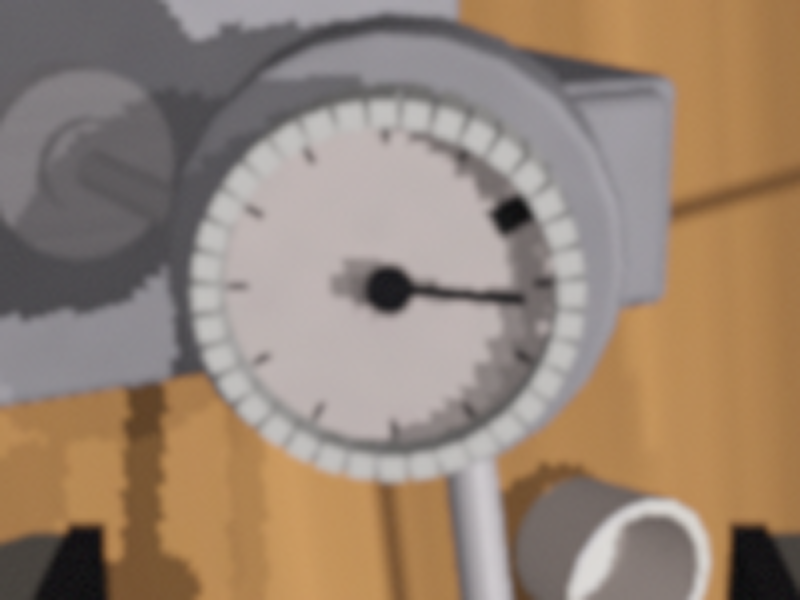

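The wrist crop shows the pivot at (388,290), the needle tip at (522,298) and the black zero mark at (512,215). Image right is uphill. The mark must turn about 35° clockwise. I'll measure this precisely on the dial plane.

```bash
cat >> h.py <<'E'
def dial(f,s,c,img=None,rr=(15,27)):
    """c: world point pivot guess at plate; returns mark, needle angles (deg ccw from up), radii mm"""
    im=cv2.resize(f["pixels"],None,fx=4,fy=4,interpolation=cv2.INTER_CUBIC)
    # rectified view of the plate plane, 0.1 mm/px, up = uphill, left = left
    src=[c+a*up+b*left for a,b in[(.03,.03),(.03,-.03),(-.03,-.03),(-.03,.03)]]
    p=(proj(f,src,s)+.5)*4-.5
    H=cv2.getPerspectiveTransform(p.astype(np.float32),np.float32([[0,0],[600,0],[600,600],[0,600]]))
    return cv2.warpPerspective(im,H,(600,600))
def blobs(r,t=75):
    g=r.max(2);m=((g<t)).astype(np.uint8)
    k,l,st,ce=cv2.connectedComponentsWithStats(m);out=[]
    for i in range(1,k):
        if st[i,4]<500: continue
        d=(ce[i]-300)/10;out.append((st[i].tolist(),ce[i].round(1).tolist(),"r%.1f"%np.hypot(*d),"ang%.1f"%np.degrees(np.arctan2(-d[0],-d[1]))))
    return out
E
python3 - <<'E'
from h import *
s=read_state();f=cams.grab_frame("wrist")
ctr=np.array([214+388.5/4,153+288.5/4]);L=[[214+190/4,225.],[214+587/4,225.]];piv=[[214+388/4,153+290/4]]
ax=np.array([.515,.0025,.154])
for h in (-.006,-.004,-.002,0,.002,.004):
    e=onplane(f,L,ax+h*n,n,s);q=onplane(f,[ctr],ax+h*n,n,s)[0]
    pp=onplane(f,piv,ax+h*n,n,s)[0];tip=onplane(f,[[214+522/4,153+298/4],[214+512/4,153+215/4]],ax+h*n,n,s)-pp
    print(h,np.linalg.norm(e[1]-e[0]).round(4),q.round(4),pp.round(4),np.linalg.norm(tip,axis=1).round(4),np.degrees(np.arctan2(tip@left,tip@up)).round(1))
E
```

```text
-0.006 0.0615 [0.517  0.0024 0.1482] [0.5169 0.0022 0.1481] [0.0208 0.0225] [-3.4 32. ]
-0.004 0.061 [0.5161 0.0031 0.1499] [0.516  0.0029 0.1499] [0.0206 0.0223] [-3.4 32. ]
-0.002 0.0606 [0.5152 0.0038 0.1517] [0.5151 0.0035 0.1516] [0.0204 0.0221] [-3.4 32. ]
0 0.0601 [0.5143 0.0044 0.1534] [0.5142 0.0042 0.1534] [0.0203 0.0219] [-3.4 32. ]
0.002 0.0596 [0.5134 0.0051 0.1552] [0.5133 0.0049 0.1551] [0.0201 0.0218] [-3.4 32. ]
0.004 0.0591 [0.5125 0.0058 0.1569] [0.5124 0.0055 0.1569] [0.0199 0.0216] [-3.4 32. ]
```

```bash
python3 - <<'E'
from h import *
C=np.array([.5145,.0036,.154])
s=read_state();print(s["opening"],s["tcp_pos"],delta(C+.035*n,grip(0),s),delta(C+.003*n,grip(0),s))
E
```

```text
0.8090602077106281 [ 0.46640346 -0.00387676  0.24191666] (array([-1.8,  0.5, -0.3]), array([ 0.0135, -0.0048,  0.0645])) (array([-1.8,  0.5, -0.3]), array([ 0.0137, -0.0038,  0.0965]))
```

>>> servo_tool([
  {"dr":[-1.8,0.5,-0.3],"slide":[0.0135,-0.0048,0.03],"fingers":1},
  {"dr":[-1.8,0.5,-0.3],"slide":[0.0135,-0.0048,0.055],"fingers":1},
  {"dr":[-1.8,0.5,-0.3],"slide":[0.0135,-0.0048,0.0645],"fingers":1},
  {"dr":[-1.8,0.5,-0.3],"slide":[0.0135,-0.0048,0.0645],"fingers":1},
  {"dr":[-1.8,0.5,-0.3],"slide":[0.0135,-0.0048,0.0645],"fingers":1},
])

```text
time: 4.3
tcp_pos: [0.4959, 0.0059, 0.1816]
orientation: [[0.115, 0.844, 0.524], [0.993, -0.099, -0.06], [0.001, 0.528, -0.85]]
force: [1.4, -0.5, 0.6]
opening: 1.001
grasp_force: 0.0
```

```bash
python3 - <<'E'
from h import *
C=np.array([.5145,.0036,.154])
s=read_state();print(s["opening"],s["tcp_pos"],s["dq"].round(1),s["force"],delta(C+.035*n,grip(0),s),delta(C+.003*n,grip(0),s),s["qpos"])
f=cams.grab_frame("wrist");print(proj(f,[C],s),proj(f,[C+.03*up,C-.03*up,C+.03*left],s));save("w3.png",f["pixels"])
E
```

```text
1.000677126235654 [0.49587188 0.00585946 0.18158152] [-22.7  16.   17.5   1.9  67.9  -7.1 -67.5] [ 1.38096235 -0.54048476  0.56441011] (array([-0.2, -0. , -0.1]), array([-0.0001,  0.0013, -0.0017])) (array([-0.2, -0. , -0.1]), array([-0.0001,  0.0014,  0.0303])) [ 21.18812423   8.02709316 -32.41769026 136.09384645  65.11936256
  14.15539619 -77.30841247]
[[321.22799384 292.36100217]] [[385.40800762 292.23802176]
 [257.08365869 292.32026419]
 [321.25202226 230.47273213]]
```

View pics/w3.png

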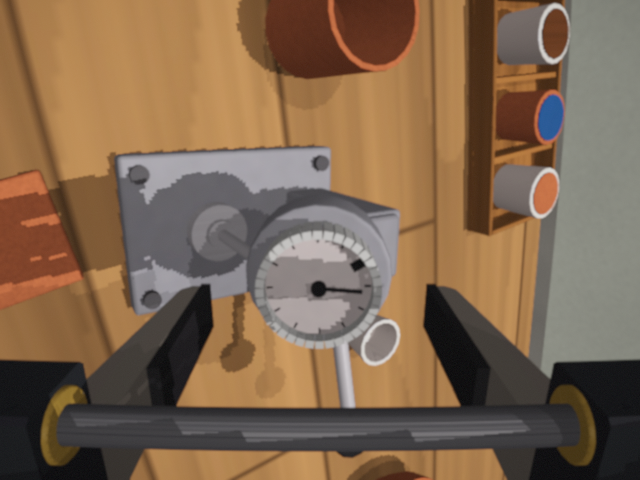

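The rim centre is at (319,290), against (321,292) projected, so the target is about 1 mm off and I'll correct it. The fingers straddle the rim clear. Descending.

>>> servo_tool([
  {"dr":[-0.2,0,0],"slide":[0.001,0.0005,0.01],"fingers":1},
  {"dr":[-0.2,0,0],"slide":[0.001,0.0005,0.02],"fingers":1},
  {"dr":[-0.2,0,0],"slide":[0.001,0.0005,0.0275],"fingers":1},
  {"dr":[-0.2,0,0],"slide":[0.001,0.0005,0.0295],"fingers":1},
  {"dr":[-0.2,0,0],"slide":[0.001,0.0005,0.0295],"fingers":1},
])

```text
time: 4.77
tcp_pos: [0.5111, 0.0053, 0.1577]
orientation: [[0.115, 0.842, 0.527], [0.993, -0.097, -0.061], [-0.0, 0.531, -0.848]]
force: [1.2, -0.0, -0.7]
opening: 1.0
grasp_force: 0.0
```

```bash
python3 - <<'E'
from h import *
C=np.array([.5137,.0046,.1536])
s=read_state();print(s["opening"],s["tcp_pos"],s["force"],delta(C+.003*n,grip(0),s),s["qpos"],s["dq"].round(1))
E
```

```text
0.9996060302460037 [0.51113046 0.00532152 0.15774317] [ 1.21427724 -0.04194788 -0.73562017] (array([0.1, 0. , 0. ]), array([-0.0004,  0.    ,  0.0019])) [ 16.78446285  12.45018121 -28.22757965 135.70732642  82.88338173
  14.29573819 -94.4851853 ] [ 0.6 -1.4 -0.9  0.5 -1.6 -0.2  1.4]
```

>>> servo_tool([
  {"dr":[0,0,0],"slide":[0,0,0.001],"fingers":0.5},
  {"dr":[0,0,0],"slide":[0,0,0.001],"fingers":0.5},
  {"dr":[0,0,0],"slide":[0,0,0.001],"fingers":0.5},
  {"dr":[0,0,0],"slide":[0,0,0.001],"fingers":0.5},
  {"dr":[0,0,0],"slide":[0,0,0.001],"fingers":0.5},
], newtons=40)

```text
time: 5.18
tcp_pos: [0.5111, 0.0057, 0.1575]
orientation: [[0.114, 0.841, 0.528], [0.994, -0.096, -0.061], [-0.0, 0.532, -0.847]]
force: [-0.2, 0.4, 0.3]
opening: 0.661
grasp_force: 0.0
```

>>> servo_tool([
  {"dr":[0,0,1],"slide":[0,0,0],"fingers":0.4},
  {"dr":[0,0,3],"slide":[0,0,0],"fingers":0.4},
  {"dr":[0,0,5],"slide":[0,0,0],"fingers":0.4},
  {"dr":[0,0,7],"slide":[0,0,0],"fingers":0.4},
  {"dr":[0,0,9],"slide":[0,0,0],"fingers":0.4},
])

```text
time: 5.6
tcp_pos: [0.5115, 0.0056, 0.1577]
orientation: [[0.246, 0.812, 0.529], [0.966, -0.252, -0.061], [0.084, 0.526, -0.846]]
force: [-0.5, -0.4, 2.4]
opening: 0.643
grasp_force: 40.0
```

```bash
python3 - <<'E'
from h import *
s=read_state();print(s["opening"],s["grasp_force"],s["tcp_pos"],s["force"],s["torque"],s["qpos"],s["dq"].round(1))
E
```

```text
0.6432077141410248 39.99928593635559 [0.51150038 0.00562955 0.15769932] [-0.46927247 -0.41287661  2.4013843 ] [-0.14843824  0.18356315 -0.08877206] [  16.5952079    12.47215429  -28.08850364  135.74319275   83.5816795
   14.30178138 -104.30350533] [ -0.2  -0.1   0.4  -0.1  -0.1  -0.1 -23.7]
```

>>> servo_tool([
  {"dr":[0,0,4],"slide":[0,0,0],"fingers":0.4},
  {"dr":[0,0,9],"slide":[0,0,0],"fingers":0.4},
  {"dr":[0,0,14],"slide":[0,0,0],"fingers":0.4},
  {"dr":[0,0,19],"slide":[0,0,0],"fingers":0.4},
  {"dr":[0,0,23],"slide":[0,0,0],"fingers":0.4},
])

```text
time: 6.02
tcp_pos: [0.5122, 0.0052, 0.1582]
orientation: [[0.545, 0.649, 0.53], [0.789, -0.612, -0.062], [0.284, 0.452, -0.846]]
force: [2.3, -1.6, 2.6]
opening: 0.641
grasp_force: 40.0
```

>>> servo_tool([
  {"dr":[0,0,0],"slide":[0,0,0],"fingers":0.4},
  {"dr":[0,0,0],"slide":[0,0,0],"fingers":0.4},
  {"dr":[0,0,0],"slide":[0,0,0],"fingers":0.4},
])

```text
time: 6.27
tcp_pos: [0.5122, 0.0052, 0.1582]
orientation: [[0.542, 0.653, 0.53], [0.792, -0.607, -0.062], [0.281, 0.453, -0.846]]
force: [3.1, -2.8, 4.5]
opening: 0.643
grasp_force: 40.0
```

```bash
python3 - <<'E'
from h import *
s=read_state();f=cams.grab_frame("wrist");print(s["opening"],s["grasp_force"],s["tcp_pos"],s["force"],s["torque"],s["qpos"])
y=np.array(s["orientation"])[:,1];print("phi",np.degrees(np.arctan2(y@left,y@up)))
C=np.array([.5137,.0046,.1536])
r=dial(f,s,C-.004*n);save("d1.png",r)
for t in (50,70):print(blobs(r,t))
E
```

```text
0.643030855203437 40.001100897789 [0.51223824 0.00516441 0.1581817 ] [ 3.06828049 -2.81323025  4.4689402 ] [-0.58264062 -0.8523254  -0.28071922] [  16.33593042   12.42761377  -27.76664929  135.69588358   83.56250618
   14.26334397 -127.08374761]
phi -31.866195620517875
[([361, 0, 239, 106, 12745], [523.6, 37.0], 'r34.5', 'ang-40.4'), ([271, 56, 75, 284, 8069], [307.3, 218.2], 'r8.2', 'ang-5.1'), ([8, 461, 194, 139, 9798], [85.6, 544.1], 'r32.5', 'ang138.7')]
[([358, 0, 242, 108, 13300], [521.7, 37.6], 'r34.3', 'ang-40.2'), ([269, 54, 80, 289, 9611], [307.6, 215.5], 'r8.5', 'ang-5.2'), ([5, 458, 201, 142, 10766], [84.0, 542.5], 'r32.5', 'ang138.3')]
```

View pics/d1.png

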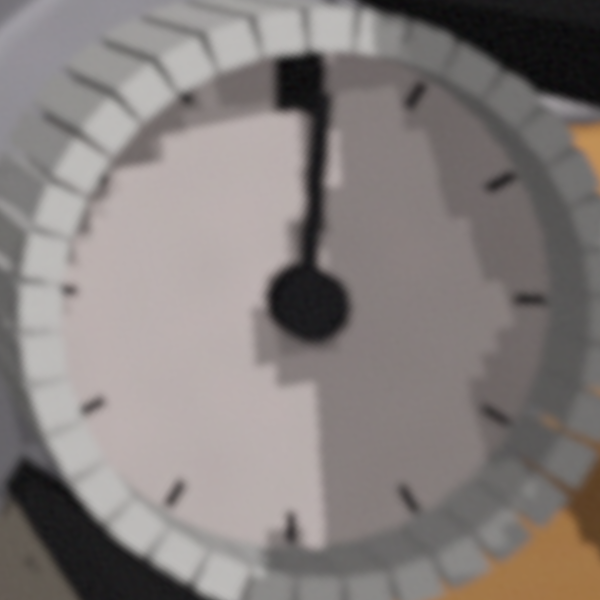

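The rectified dial view shows the mark at (299,82) and the needle running from (309,302) to (321,110). The hub is offset from the plate centre found from the graduations, (297,296), so it is raised and shifted by parallax. By direction, the mark is at about -0.9° and the needle at about -3.5°. I'll turn another 2.6°, release, and check from straight above the axis.

>>> servo_tool([
  {"dr":[0,0,1.3],"slide":[0,0,0],"fingers":0.4},
  {"dr":[0,0,2.6],"slide":[0,0,0],"fingers":0.4},
  {"dr":[0,0,2.6],"slide":[0,0,0],"fingers":0.4},
  {"dr":[0,0,2.6],"slide":[0,0,0],"fingers":0.4},
])

```text
time: 6.65
tcp_pos: [0.5123, 0.0051, 0.1582]
orientation: [[0.571, 0.627, 0.53], [0.764, -0.643, -0.062], [0.302, 0.44, -0.846]]
force: [3.7, -2.9, 5.9]
opening: 0.639
grasp_force: 40.0
```

>>> servo_tool([
  {"dr":[0,0,0],"slide":[0,0,0],"fingers":1},
  {"dr":[0,0,0],"slide":[0,0,0],"fingers":1},
  {"dr":[0,0,0],"slide":[0,0,0],"fingers":1},
  {"dr":[0,0,0],"slide":[0,0,0],"fingers":1},
  {"dr":[0,0,0],"slide":[0,0,0],"fingers":1},
])

```text
time: 7.07
tcp_pos: [0.5104, 0.0062, 0.1565]
orientation: [[0.571, 0.63, 0.527], [0.764, -0.643, -0.06], [0.301, 0.436, -0.848]]
force: [0.2, 0.7, -0.0]
opening: 0.981
grasp_force: 0.0
```

>>> servo_tool([
  {"dr":[0,0,0],"slide":[0,0,-0.02],"fingers":1},
  {"dr":[0,0,0],"slide":[0,0,-0.04],"fingers":1},
  {"dr":[0,0,0],"slide":[-0.02,0,-0.06],"fingers":1},
  {"dr":[0,0,0],"slide":[-0.04,0,-0.08],"fingers":1},
  {"dr":[0,0,0],"slide":[-0.06,0,-0.1],"fingers":1},
])

```text
time: 7.48
tcp_pos: [0.4567, -0.0131, 0.2059]
orientation: [[0.577, 0.632, 0.517], [0.761, -0.647, -0.058], [0.298, 0.427, -0.854]]
force: [-1.7, 0.4, 0.3]
opening: 1.002
grasp_force: 0.0
```

>>> servo_tool([
  {"dr":[0,0,0],"slide":[-0.02,0,0],"fingers":1},
  {"dr":[0,0,0],"slide":[-0.02,0,0],"fingers":1},
  {"dr":[0,0,0],"slide":[-0.02,0,0],"fingers":1},
])

```text
time: 7.73
tcp_pos: [0.4461, -0.0299, 0.2002]
orientation: [[0.58, 0.629, 0.518], [0.758, -0.65, -0.06], [0.299, 0.427, -0.853]]
force: [0.0, -1.2, 0.0]
opening: 0.999
grasp_force: 0.0
```

```bash
python3 - <<'E'
from h import *
s=read_state();f=cams.grab_frame("wrist");print(s["opening"],s["tcp_pos"],s["force"],s["qpos"])
C=np.array([.5137,.0046,.1536])-.004*n
cam=pose(f,s)[:3,3]-C;print("cam off axis (up,left,n)",cam@up,cam@left,cam@n,proj(f,[C],s))
r=dial(f,s,C);save("d2.png",r);cv2.imwrite("d2raw.png",r)
for t in (50,70):print(blobs(r,t))
E
```

```text
0.9993498753540653 [ 0.44609057 -0.02985896  0.20017343] [ 0.04977201 -1.23206894  0.00271533] [ 47.57078452   0.3140138  -50.08659926 139.67042491  28.91616556
  10.27086492 -71.15315068]
cam off axis (up,left,n) 0.01917332041474331 0.025512485790402786 0.22926250536405485 [[319.4959935 168.7013184]]
[([299, 54, 43, 91, 2452], [320.8, 86.9], 'r21.4', 'ang-5.6'), ([278, 225, 62, 112, 3342], [308.8, 300.4], 'r0.9', 'ang-92.5')]
[([276, 51, 70, 290, 7763], [314.5, 206.2], 'r9.5', 'ang-8.8')]
```

View pics/d2.png

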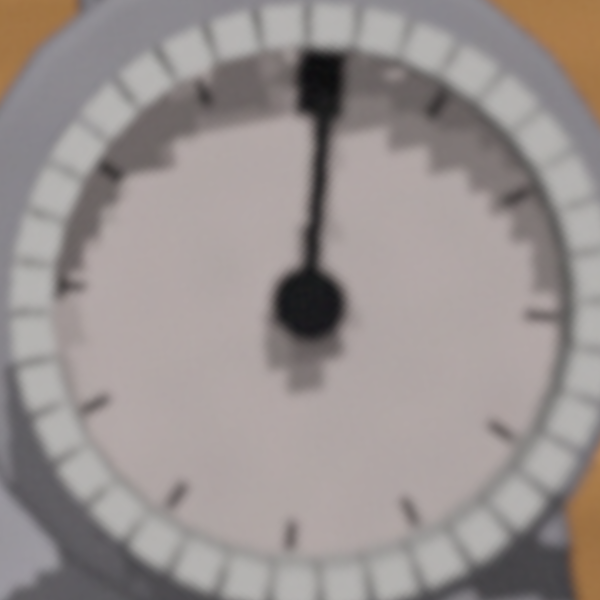

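From near the axis, the mark centre is at (321,83), in line with the needle running from the hub (309,302) through (321,115). A numeric check follows.

```bash
python3 - <<'E'
import cv2,numpy as np
g=cv2.imread("d2raw.png").min(2) if 0 else cv2.imread("d2raw.png").max(2).astype(float)
rows=np.arange(135,250)
w=np.clip(130-g[rows][:,290:345],0,None);x=(w*np.arange(290,345)).sum(1)/w.sum(1)
k=np.polyfit(rows,x,1);print("needle ang",np.degrees(np.arctan(k[0])),"x at 83:",np.polyval(k,83),"at hub 301:",np.polyval(k,301))
w=np.clip(90-g[58:108,285:360],0,None);print("mark x",((w*np.arange(285,360)).sum(1)/w.sum(1))[::7].round(1))
h=(g[270:340,265:350]<60).astype(np.uint8);c=max(cv2.findContours(h,0,2)[0],key=cv2.contourArea);print("hub",np.array(cv2.minEnclosingCircle(c)[0])+[265,270])
E
```

```text
needle ang -5.737412725332111 x at 83: 328.3503039108951 at hub 301: 306.44723499801836
mark x [322.7 321.4 320.1 320.2 320.8 320.6 319.5 320.1]
hub [309.         303.90441132]
```

```bash
python3 - <<'E'
import cv2,numpy as np
g=cv2.imread("d2raw.png").max(2).astype(float)
for a,b,t in((130,215,80),(130,215,100),(130,255,80),(120,255,70)):
    rows=np.arange(a,b);w=np.clip(t-g[rows][:,295:340],0,None);ok=w.sum(1)>5
    x=(w[ok]*np.arange(295,340)).sum(1)/w[ok].sum(1);k=np.polyfit(rows[ok],x,1)
    print(ok.sum(),"ang",np.degrees(np.arctan(k[0])).round(2),np.polyval(k,[83,115,301]).round(1))
E
```

```text
85 ang -4.67 [326.6 324.  308.8]
85 ang -4.76 [326.8 324.1 308.6]
125 ang -5.45 [327.7 324.6 306.9]
135 ang -5.34 [327.4 324.4 307.1]
```

```bash
python3 - <<'E'
from h import *
C=np.array([.5137,.0046,.1536])-.004*n
f=cams.grab_frame("wrist");s0=read_state()
M=R.from_matrix(np.array([[0.123,0.858,0.498],[0.992,-0.104,-0.066],[-0.005,0.503,-0.865]])).as_matrix()
r1=dial({**f,"pixels":np.load("w2.npz")["im"]},{"orientation":M,"tcp_pos":[0.46597,-0.00359,0.24193]},C)
for nm,r in(("w2",r1),("d1",cv2.imread("pics/d1.png")),("d2",cv2.imread("d2raw.png"))):
    g=r.max(2).astype(float)
    h=(g[255:350,255:360]<60).astype(np.uint8);c=max(cv2.findContours(h,0,2)[0],key=cv2.contourArea)
    e=cv2.morphologyEx(h,cv2.MORPH_OPEN,np.ones((25,25),np.uint8));m=cv2.moments(e,True);hub=np.array([m["m10"],m["m01"]])/m["m00"]+[255,255]
    rows=np.arange(135,215);x=[]
    for y in rows:
        l=g[y,290:350];i=l.argmin();lo,hi=max(i-9,0),i+10;w=np.clip(np.median(l)*.75-l[lo:hi],0,None);x.append(290+(w*np.arange(lo,lo+len(w))).sum()/w.sum())
    k=np.polyfit(rows,x,1);mid=np.mean(x)
    print(nm,"slope",np.degrees(np.arctan(k[0])).round(2),"hub",hub.round(1),"hub->needle mid",np.degrees(np.arctan2(-(mid-hub[0]),hub[1]-rows.mean())).round(2))
E
```

```text
w2 slope -4.12 hub [309.8 309.4] hub->needle mid -4.18
d1 slope -2.2 hub [307.9 303.3] hub->needle mid -3.47
d2 slope -4.81 hub [308.6 304.6] hub->needle mid -4.68
```

The view gives the mark at about -3.75° and the needle at about -4.7°, so roughly 1° is left. There is plenty of time, so I'll regrasp for a fine correction.

>>> servo_tool([
  {"dr":[0,0,0],"slide":[0.03,0,0],"fingers":1},
  {"dr":[0,0,0],"slide":[0.06,0,0],"fingers":1},
  {"dr":[0,0,0],"slide":[0.06,0,0],"fingers":1},
  {"dr":[0,0,0],"slide":[0.06,0,0],"fingers":1},
  {"dr":[0,0,0],"slide":[0.06,0,0],"fingers":1},
])

```text
time: 8.25
tcp_pos: [0.4802, 0.0178, 0.2171]
orientation: [[0.577, 0.633, 0.516], [0.761, -0.647, -0.057], [0.298, 0.425, -0.855]]
force: [0.3, -0.4, -0.6]
opening: 1.007
grasp_force: 0.0
```

```bash
python3 - <<'E'
from h import *
C=np.array([.5137,.0046,.1536]);s=read_state();p=np.radians(-34)
print(s["qpos"],s["dq"].round(1),s["tcp_pos"],delta(C+.04*n,grip(p),s),delta(C+.005*n,grip(p),s))
E
```

```text
[ 40.47134826   3.29294813 -52.24790002 134.59167363  41.84838076
  17.38045409 -89.71664277] [ 1.6 -0.5  0.1  0.9 -0.  -0.1 -0. ] [0.48017913 0.01784312 0.217068  ] (array([-0.7,  0.3, -0.7]), array([-0.0098,  0.0023,  0.0323])) (array([-0.7,  0.3, -0.7]), array([-0.0097,  0.0027,  0.0673]))
```

>>> servo_tool([
  {"dr":[-0.7,0.3,0],"slide":[-0.0098,0.0023,0.02],"fingers":1},
  {"dr":[-0.7,0.3,0],"slide":[-0.0098,0.0023,0.0323],"fingers":1},
  {"dr":[-0.7,0.3,0],"slide":[-0.0098,0.0023,0.0323],"fingers":1},
  {"dr":[-0.7,0.3,0],"slide":[-0.0098,0.0023,0.0323],"fingers":1},
  {"dr":[-0.7,0.3,0],"slide":[-0.0098,0.0023,0.0323],"fingers":1},
])

```text
time: 8.67
tcp_pos: [0.4925, 0.0062, 0.1876]
orientation: [[0.575, 0.626, 0.527], [0.76, -0.647, -0.062], [0.302, 0.436, -0.848]]
force: [0.6, -0.7, -0.3]
opening: 1.002
grasp_force: 0.0
```

```bash
python3 - <<'E'
from h import *
C=np.array([.5137,.0046,.1536]);s=read_state();p=np.radians(-34)
print(s["qpos"],s["dq"].round(1),delta(C+.004*n,grip(p),s))
E
```

```text
[  33.20006537    8.59105101  -44.9736737   135.72150819   65.76600525
   16.15143911 -111.94958305] [ 0.9 -1.  -1.3 -0.6 -0.4  0.   0.2] (array([ 0. ,  0. , -0.8]), array([ 0.0007, -0.0005,  0.0361]))
```

>>> servo_tool([
  {"dr":[0,0,0],"slide":[0.0005,-0.0005,0.012],"fingers":1},
  {"dr":[0,0,0],"slide":[0.0005,-0.0005,0.024],"fingers":1},
  {"dr":[0,0,0],"slide":[0.0005,-0.0005,0.033],"fingers":1},
  {"dr":[0,0,0],"slide":[0.0005,-0.0005,0.035],"fingers":1},
  {"dr":[0,0,0],"slide":[0.0005,-0.0005,0.035],"fingers":1},
])

```text
time: 9.08
tcp_pos: [0.5116, 0.0049, 0.1585]
orientation: [[0.575, 0.625, 0.528], [0.76, -0.647, -0.062], [0.303, 0.436, -0.847]]
force: [-0.3, -0.5, -0.2]
opening: 1.002
grasp_force: 0.0
```

>>> servo_tool([
  {"dr":[0,0,0],"slide":[0,0,0],"fingers":0.4},
  {"dr":[0,0,0],"slide":[0,0,0],"fingers":0.4},
  {"dr":[0,0,0],"slide":[0,0,0],"fingers":0.4},
  {"dr":[0,0,0],"slide":[0,0,0],"fingers":0.4},
  {"dr":[0,0,0],"slide":[0,0,0],"fingers":0.4},
])

```text
time: 9.5
tcp_pos: [0.512, 0.0048, 0.1591]
orientation: [[0.575, 0.624, 0.529], [0.76, -0.647, -0.062], [0.303, 0.438, -0.846]]
force: [-0.5, -0.4, -0.4]
opening: 0.661
grasp_force: 0.0
```

>>> servo_tool([
  {"dr":[0,0,0],"slide":[0,0,0],"fingers":0.4},
  {"dr":[0,0,0],"slide":[0,0,0],"fingers":0.4},
  {"dr":[0,0,0],"slide":[0,0,0],"fingers":0.4},
])

```text
time: 9.75
tcp_pos: [0.5119, 0.005, 0.1589]
orientation: [[0.575, 0.625, 0.529], [0.76, -0.647, -0.062], [0.303, 0.437, -0.847]]
force: [-4.2, 0.5, 5.7]
opening: 0.642
grasp_force: 40.0
```

```bash
python3 - <<'E'
from h import *
s=read_state();y=np.array(s["orientation"])[:,1];print("phi",np.degrees(np.arctan2(y@left,y@up)),s["opening"],s["grasp_force"],s["force"],s["torque"]@n,s["qpos"])
E
```

```text
phi -34.80431950995521 0.6417055840963256 40.006250739097595 [-4.15646425  0.46381085  5.7098295 ] 0.034099139688600864 [  27.58386587   14.42142813  -39.99277315  135.07558338   84.37938734
   17.51683123 -129.4521501 ]
```

>>> servo_tool([
  {"dr":[0,0,0.7],"slide":[0,0,0],"fingers":0.4},
  {"dr":[0,0,1.4],"slide":[0,0,0],"fingers":0.4},
  {"dr":[0,0,1.4],"slide":[0,0,0],"fingers":0.4},
  {"dr":[0,0,1.4],"slide":[0,0,0],"fingers":0.4},
])

```text
time: 10.08
tcp_pos: [0.5119, 0.005, 0.1589]
orientation: [[0.59, 0.61, 0.529], [0.744, -0.665, -0.062], [0.314, 0.43, -0.847]]
force: [-4.1, 0.2, 6.2]
opening: 0.64
grasp_force: 40.0
```

```bash
python3 - <<'E'
from h import *
s=read_state();y=np.array(s["orientation"])[:,1];print("phi",np.degrees(np.arctan2(y@left,y@up)),s["grasp_force"],s["force"],s["torque"]@n)
E
```

```text
phi -36.21347671681265 40.006023645401 [-4.14737398  0.23232117  6.18926423] -0.07929819878963838
```

>>> servo_tool([
  {"dr":[0,0,0],"slide":[0,0,0],"fingers":1},
  {"dr":[0,0,0],"slide":[0,0,0],"fingers":1},
  {"dr":[0,0,0],"slide":[0,0,0],"fingers":1},
  {"dr":[0,0,0],"slide":[0,0,0],"fingers":1},
  {"dr":[0,0,0],"slide":[0,0,0],"fingers":1},
])

```text
time: 10.5
tcp_pos: [0.512, 0.005, 0.1586]
orientation: [[0.59, 0.611, 0.528], [0.744, -0.665, -0.062], [0.314, 0.429, -0.847]]
force: [-0.8, 0.7, -0.3]
opening: 0.982
grasp_force: 0.0
```

>>> servo_tool([
  {"dr":[0,0,0],"slide":[0,0,-0.02],"fingers":1},
  {"dr":[0,0,0],"slide":[0,0,-0.04],"fingers":1},
  {"dr":[0,0,0],"slide":[-0.01,0,-0.055],"fingers":1},
  {"dr":[0,0,0],"slide":[-0.03,0,-0.06],"fingers":1},
  {"dr":[0,0,0],"slide":[-0.05,0,-0.065],"fingers":1},
])

```text
time: 10.92
tcp_pos: [0.4535, -0.0226, 0.1993]
orientation: [[0.59, 0.611, 0.528], [0.744, -0.665, -0.063], [0.312, 0.43, -0.847]]
force: [-1.0, -0.7, -0.4]
opening: 1.001
grasp_force: 0.0
```

>>> servo_tool([
  {"dr":[0,0,0],"slide":[0,0,0],"fingers":1},
  {"dr":[0,0,0],"slide":[0,0,0],"fingers":1},
  {"dr":[0,0,0],"slide":[0,0,0],"fingers":1},
  {"dr":[0,0,0],"slide":[0,0,0],"fingers":1},
])

```text
time: 11.25
tcp_pos: [0.4556, -0.02, 0.1994]
orientation: [[0.588, 0.613, 0.528], [0.745, -0.664, -0.058], [0.315, 0.428, -0.847]]
force: [0.5, 0.2, -0.1]
opening: 1.0
grasp_force: 0.0
```

```bash
python3 - <<'E'
from h import *
s=read_state();f=cams.grab_frame("wrist");print(s["opening"],s["tcp_pos"],s["force"],s["qpos"])
C=np.array([.5137,.0046,.1536])-.004*n
cam=pose(f,s)[:3,3]-C;print("cam off axis",cam@up,cam@left,cam@n)
r=dial(f,s,C);save("d3.png",r);g=cams.grab_frame("scene")["pixels"]
m=(g[205:240,265:295].max(2)<60).astype(np.uint8);print(cv2.connectedComponentsWithStats(m)[3]+[265,205])
save("end.png",g)
gg=r.max(2).astype(float);rows=np.arange(135,215);x=[]
for y in rows:
    l=gg[y,290:350];i=l.argmin();lo,hi=max(i-9,0),i+10;w=np.clip(np.median(l)*.75-l[lo:hi],0,None);x.append(290+(w*np.arange(lo,lo+len(w))).sum()/w.sum())
k=np.polyfit(rows,x,1);print("needle slope",np.degrees(np.arctan(k[0])),np.polyval(k,[83,301]))
w=np.clip(90-gg[60:106,285:370],0,None);print("mark x",((w*np.arange(285,370)).sum(1)/w.sum(1))[::7].round(1))
E
```

```text
1.0000297905920101 [ 0.4556085  -0.0200447   0.19937529] [ 0.53406528  0.15481691 -0.1069737 ] [ 49.92410239   2.29172725 -54.74674504 139.00677518  43.51321322
  10.88538105 -87.81301518]
cam off axis 0.02537969680437691 0.034988253565853236 0.22490798380736213
[[279.37846482 221.91791045]
 [280.51785714 222.6875    ]]
needle slope -4.11525319841842 [325.3478659  309.66309664]
mark x [323.4 323.6 323.7 323.8 323.4 322.3 321.6]
```

View pics/d3.png

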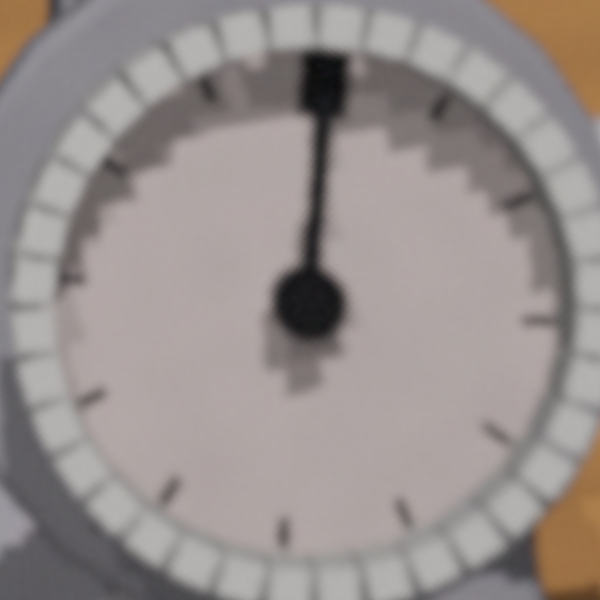

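The mark centre is at (323.5,83). The needle line reaches x = 321 to 325 there, allowing for parallax, so they agree within about 0.3 mm. The lever pad is back at its rest pixel (280.5,222.7) and the gripper is clear.

```bash
python3 -c "
from bench import job
print(job.job_done())"
```

```text
the job is handed in; nothing more can be done
None
```

The job is handed in: I pressed the lever to its stop and it sprang fully back up, then turned the bezel until the zero mark was under the needle tip (within about 0.3 mm by the last picture), and let go with the gripper clear; nothing around the gauge was touched as far as I could tell, though I made no final check of the pots, tile and tools.

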